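Roll the big tin into its dock

ROBOT

A 6-joint arm with a two-finger parallel gripper is mounted at the origin on the work surface. World frame = base frame: x ahead of the robot, y to its left, z up, the work surface at z = 0. Lengths are in mm, angles in rad, forces in N, time in s.
With the tool pointing down it reaches from about 425 to 925 mm from the base axis. Payload 12.5 kg.
Tool frame: the origin (TCP) lies midway between the tips of the shut fingers; the grasp point (between the pads) lies 19 mm behind it; z points along the fingers, y is the line along which they close (so a half turn about z gives the same grasp; the last joint's range is limited). The gripper opens to 85 mm and grips with 20 to 120 N. Pads are 22 mm wide; open, the fingers measure 114 mm over their backs; the gripper's body (76 mm by 85 mm) begins 54 mm behind the grasp point. The pads swing forward as they close: fully open they stand 13 mm farther back than shut.
Start: joints at [1.069, 0.491, 1.559, -0, 1.092, -0.106], TCP at [240.952, 576.706, 209.527] pointing down, gripper open.
Joint ranges: [-3.1, 3.1], [-0.84, 2.19], [0.05, 2.79], [-1.13, 4.28], [0.06, 2.93], [-2.69, 2.69]. Speed limits (rad/s): [2.22, 2.22, 2.79, 3.14, 3.14, 3.14].

INTERFACE

Orientations are given as a rotation vector (axis times angle).
In Python, from cell import arm gives the robot as it stands. Calls block until the motion is done:
- arm.move_to(position, orientation): joint-space move of the TCP to a pose.
- arm.move_linear(position, rot=None, v=150, contact_N=None): straight line of the TCP; rot=None keeps the orientation; v is the mean speed in mm/s. With contact_N (N) it stops when the force on the tool has changed by that much, and returns True; else False.
- arm.move_joints(angles): joint-space move.
- arm.move_gripper(opening, squeeze=None): finger opening in mm; squeeze is the grip in N (None keeps the last); returns when the fingers have stopped.
- arm.pause(seconds).
- arm.solve_ik(position, orientation): joint angles nearest the present ones, or None.
- arm.state(): the state.
- arm.grab_frame(name): name is "scene" or "top" or "wrist"; returns the picture (384x512x3 uint8, red, green, blue); there is no depth.
- arm.camera_info(name): a dict with "intrinsics" (3x3 intrinsics, pixels), "extrinsics" (4x4, takes a point from camera to world coordinates). Camera axes: x right, y up, looking along -z (the intrinsics and any distortion apply to the point x, -y, -z); pixel columns grow to the right and rows downward; lengths in mm; the calibration is good to about 2 mm. The wrist camera is an equidistant fisheye: a pixel r from the principal point sees the ray r / f radians off the axis. A picture is of the moment at which its call begins: read the wrist's pose just before it. camera_info takes no time and is no camera call; for the wrist camera it gives the pose at the moment of the call.
A pose or a line that the arm cannot do raises arm.Unreachable and nothing moves.
- arm.sign_off(): hands the job in; it is judged then, once.
The state is a dict: "time": time; "qpos": joint angles; "joint_vel": joint speeds; "tau": joint torques, N m; "tcp_pos": TCP position; "eef_rot": TCP orientation; "force": force on the tool from outside, world axes, zero at the start; "ft_torque": the same for the moment, N m; "grip_width": finger opening in mm; "gripper_force": force on a finger pad.
Only numpy, scipy, OpenCV 4.12 (cv2) and the standard library are available. Lean on these libraries where they do the work, as an engineer would, in place of code of your own. Each camera call takes 0.05 s, during which the arm holds its last target. There are 200 camera calls.

TASK

Roll the big tin that is lying on its side across the worktop, straight into the plywood dock between the two sprung felt cheeks, until it rests against the wooden end stop, and leave it there. Keep it on the table all the way and go gently: the stop is only held by friction and must not be shoved back. Leave everything else on the worktop where it is.

Things in the scene. Friction and masses are not known exactly. Their poses are not given: they have to be found in the camera images.
- tin_center (a point): centre of the big paper-wrapped tin lying on its side: a smooth cylinder 96 mm across and 150 mm long, 0.45 to 0.85 kg, too wide to grasp. Its y axis is the cylinder's axis; x and z turn as it rolls. Centre 48 mm above the table. Pushed behind, it rolls off square to its own axis; turning it or sliding it endways takes some 2 N. Let go at slow speed it coasts about 1 cm.
- dock: plywood tin dock fixed to the table, open in front, above and below (the tin stays on the table top). Origin on the table in the middle of its mouth; the tin rolls in along the dock's +x; z is up. Side walls, 75 mm high, at 106 to 116 mm either side (y); back wall at x = 165 to 175 mm.
- mouth (a point): point 48 mm above the dock's origin, between two sprung felt-faced cheeks (16 to 72 mm high) that stand 144 mm apart from dock x = 0 to 125 mm; smooth metal lead-ins flare from there to about 200 mm apart at x = -80 mm. The tin spreads the cheeks 3 mm each (12 at most; springs 4 to 5 N); sliding it in takes a steady push of 5 to 14 N, and it stays where it is left.
- stop_middle (a point): fixed point of the dock at x = 110 mm, 48 mm up: middle of the end stop's range. The stop, a wooden plate 12 mm thick, 90 mm wide, 16 to 76 mm high, stands across the dock with its front face anywhere from 15 mm before to 15 mm behind this point; its place is not reported. It slides back if the tin bears on it with over about 16 N.
- mug: white mug standing beside the tin's way, 76 mm wide, 92 mm high, origin under its centre; leave alone
- jar: small amber jar standing on the same side nearer the dock, 60 mm wide, 85 mm high, origin under its centre; leave alone
Things that resemble listed ones, but are neither listed nor needed, are in the scene too. What is shaped like the part that bears tin_center but blue or yellow is not meant.

How it is judged:
By the outcome, as a careful person would: the job done as asked, in the order asked, and still so for the second after the job is handed in, with the robot touching nothing.
It also fails if it takes over 72 s, if anything falls off the work surface, if the arm or the gripper's body presses on something with over 40 N, if the wrist force passes 120 N, or if a joint passes its speed limit or range.

## Working session

There is one attempt and no reset: what is moved stays moved. The work goes in short steps, each a Python script; the robot and the scene stay as the last script left them, time stands still between calls to the robot, and variables do not carry over. Pictures are saved under pics/ and viewed, at most 10 in all, crops included, and the job is handed in when it is done.

```bash
mkdir -p pics; ls
python3 - <<'E'
from cell import arm
import cv2
for n in ("scene","top"):
    f=arm.grab_frame(n); cv2.imwrite(f"pics/{n}0.png",cv2.cvtColor(f,cv2.COLOR_RGB2BGR))
    print(n,arm.camera_info(n))
print(arm.state())
E
```

```text
pics
scene {'intrinsics': array([[367.20282395,   0.        , 258.85039433],
       [  0.        , 367.20282395, 193.48053282],
       [  0.        ,   0.        ,   1.        ]]), 'extrinsics': array([[-4.36998454e-02, -5.71547533e-01,  8.19404504e-01,
         1.33351570e+03],
       [ 9.98934061e-01, -3.72040643e-02,  2.73239563e-02,
         1.57166810e+00],
       [ 1.48682380e-02,  8.19725122e-01,  5.72564110e-01,
         5.99394697e+02],
       [ 0.00000000e+00,  0.00000000e+00,  0.00000000e+00,
         1.00000000e+00]])}
top {'intrinsics': array([[350.01536175,   0.        , 249.5917328 ],
       [  0.        , 350.01536175, 194.80426718],
       [  0.        ,   0.        ,   1.        ]]), 'extrinsics': array([[ 2.13876319e-02,  9.98469076e-01, -5.10105141e-02,
         4.97311022e+02],
       [-9.99638918e-01,  2.21870956e-02,  1.51580428e-02,
        -1.47602765e+01],
       [ 1.62666122e-02,  5.06679005e-02,  9.98583077e-01,
         7.99025349e+02],
       [ 0.00000000e+00,  0.00000000e+00,  0.00000000e+00,
         1.00000000e+00]])}
{'time': 0.1, 'qpos': array([ 1.06940260e+00,  4.91491757e-01,  1.55941076e+00, -3.66091052e-05,
        1.09169891e+00, -1.05619939e-01]), 'joint_vel': array([ 0.00084561, -0.00342229, -0.0006713 , -0.00086333, -0.00066256,
        0.0014889 ]), 'tau': array([ 3.01701999e-03, -6.19456530e+01, -2.62023532e+01, -2.66182025e-05,
        2.88547388e-03,  3.68560120e-05]), 'tcp_pos': array([240.83826931, 576.48265156, 208.98319726]), 'eef_rot': array([-6.17551257e-01, -3.08002159e+00,  1.52727359e-03]), 'force': array([ 0.51351547,  0.67283697, -0.16148295]), 'ft_torque': array([-0.02116728,  0.01673303, -0.02802222]), 'gripper_force': 0.0, 'grip_width': 85.61756663375148}
```

View pics/scene0.png

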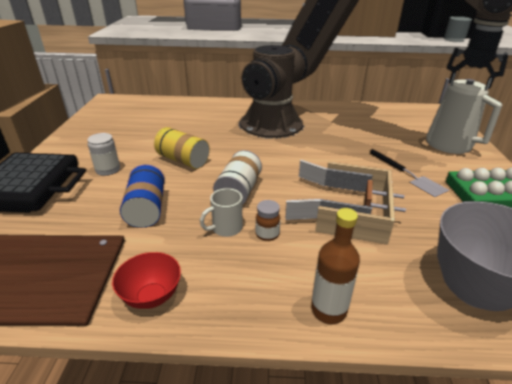

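View pics/top0.png

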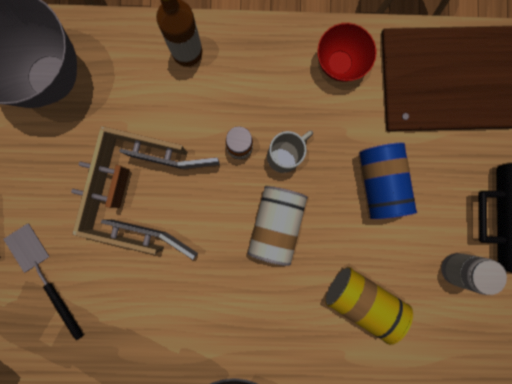

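The white tin with the brown band is at top (278,226). The blue (387,181) and yellow (369,304) tins are look-alikes. The dock is at (140,195) with its mouth facing right, the jar at (239,140) and the mug at (287,150). I'll check the choice in a close crop.

Run:
```python
import cv2
im=cv2.imread("pics/top0.png")[115:280,65:325]
cv2.imwrite("pics/crop1.png",cv2.resize(im,None,fx=3,fy=3,interpolation=cv2.INTER_CUBIC))
```

```text
(no output)
```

View pics/crop1.png

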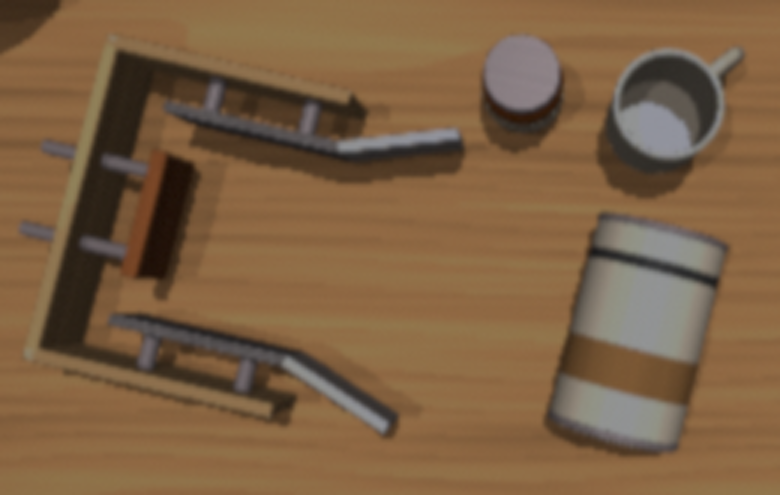

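```bash
cat > h.py <<'E'
import numpy as np
from cell import arm
def ray(n,u,v):
    c=arm.camera_info(n);K=c["intrinsics"];E=c["extrinsics"]
    d=E[:3,:3]@np.array([(u-K[0,2])/K[0,0],-(v-K[1,2])/K[1,1],-1.]);return E[:3,3],d
def onz(n,u,v,z):
    o,d=ray(n,u,v);return o+d*(z-o[2])/d[2]
E
python3 - <<'E'
from h import *
np.set_printoptions(precision=1,suppress=True)
c=lambda U,V,z:onz("top",65+U/3-.33,115+V/3-.33,z)
T=[c(*p,50) for p in[(602,213),(727,243),(678,450),(550,425)]]
print("tin",np.mean(T,0)); m=lambda a,b:(a+b)/2
ax=m(T[0],T[1])-m(T[2],T[3]); print("len",np.linalg.norm(ax),"wid",np.linalg.norm(T[0]-T[1]),np.linalg.norm(T[2]-T[3]))
print("roll dir deg",np.degrees(np.arctan2(ax[0],-ax[1])), "axis deg",np.degrees(np.arctan2(ax[1],ax[0])))
BL,BR,FL,FR=[c(*p,75) for p in[(113,37),(30,355),(362,93),(272,418)]]
print(BL,BR,FL,FR,"w",np.linalg.norm(BL-BR),np.linalg.norm(FL-FR),"len",np.linalg.norm(BL-FL),np.linalg.norm(BR-FR))
for a in (BL-FL,BR-FR): print("dock x deg",np.degrees(np.arctan2(a[1],a[0])))
y=BL-BR; print("dock y-perp",np.degrees(np.arctan2(y[1],y[0])))
B=m(BL,BR);F=m(FL,FR);print(B,F)
print("cheeks",c(338,152,72),c(287,354,72))
print("lead tips",c(462,140,72),c(388,432,72))
print("stop front",c(165,152,76),c(137,277,76))
print("jar",c(523,72,85),"mug",c(668,105,92))
E
```

```text
tin [471.5 -87.8  50. ]
len 153.13669424273598 wid 92.0769664745444 92.42236152830388
roll dir deg 77.3925206613461 axis deg -12.607479338653903
[668.5 283.2  75. ] [448.2 330.   75. ] [633.6 110.1  75. ] [408.8 164.4  75. ] w 225.2246421170445 231.27829651581064 len 176.5787225056797 170.23111266867878
dock x deg 78.60816805266619
dock x deg 76.62277277195625
dock y-perp -11.997307051269486
[558.4 306.6  75. ] [521.2 137.2  75. ]
cheeks [592.5 125.9  72. ] [452.3 156.4  72. ]
lead tips [602.9  40.2  72. ] [400.5  85.7  72. ]
stop front [589.2 243.8  76. ] [502.8 259.4  76. ]
jar [649.   -1.3  85. ] mug [ 627.3 -100.5   92. ]
```

```bash
cat >> h.py <<'E'
import cv2
A=np.radians(77.8); X=np.array([np.cos(A),np.sin(A),0]); O=np.array([521.7,137.,0])
Y=np.array([-X[1],X[0],0])
def P(x,y,z): return O+X*x+Y*y+np.array([0,0,z])
def dk(p): p=np.asarray(p)-O; return np.array([p@X,p@Y,p[2]]).round(1)
def rv(phi): return np.pi*np.array([np.cos(phi),np.sin(phi),0])
def snap(n,name): cv2.imwrite(f"pics/{name}.png",cv2.cvtColor(arm.grab_frame(n),cv2.COLOR_RGB2BGR))
E
python3 - <<'E'
from h import *
p=P(-325,1.6,200)
c=[(rv(a),arm.solve_ik(p,rv(a))) for a in (A/2,A/2+np.pi/2)]
for r,q in c: print(r,q)
r,q=min((k for k in c if k[1] is not None),key=lambda k:abs(k[1][5]))
s=arm.state(); arm.move_linear(s["tcp_pos"]+[0,0,60],v=150)
arm.move_to(p,r); arm.move_gripper(75)
s=arm.state(); print(s["time"],dk(s["tcp_pos"]),s["qpos"],s["force"])
snap("top","top1"); snap("wrist","wrist1")
E
```

```text
[2.44492296 1.97280413 0.        ] [-5.15986878e-01  3.06333796e-01  1.90171599e+00 -4.44089210e-16
  9.33542869e-01 -3.03056709e-01]
[-1.97280413  2.44492296  0.        ] None
3.6917 [-324.8    1.5  200. ] [-5.15471658e-01  3.06343995e-01  1.90166012e+00  3.76457954e-05
  9.33545257e-01 -3.03042035e-01] [0.28467078 0.12478423 0.22104082]
```

View pics/wrist1.png

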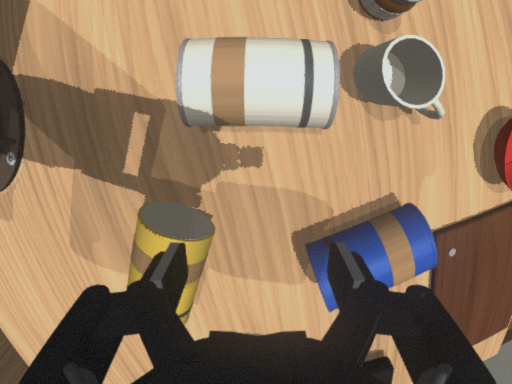

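The wrist view shows the tin at (258,82), centred and square to the gripper. The blue and yellow tins are clear of the fingers' descent. Next I descend and roll it to just before the lead-ins.

Run:
```python
from h import *
arm.move_linear(P(-325,1,27),v=120)
f0=arm.state()["force"]
hit=arm.move_linear(P(-270,0.5,27),v=30,contact_N=1.5)
s=arm.state(); print(hit,s["time"],dk(s["tcp_pos"]),s["force"]-f0)
arm.move_linear(P(-165,0,27),v=40)
s=arm.state(); print(s["time"],dk(s["tcp_pos"]),(s["force"]-f0))
snap("top","top2"); snap("scene","scene2")
im=cv2.imread("pics/top2.png")[115:280,65:325]; b=cv2.imread("pics/scene2.png")[130:270,180:420]
a=cv2.resize(im,(700,444),interpolation=cv2.INTER_CUBIC)
cv2.imwrite("pics/c2.png",cv2.resize(im,None,fx=3,fy=3,interpolation=cv2.INTER_CUBIC))
```

```text
True 6.6333 [-284.1    0.8   26.8] [0.15078402 0.56627763 0.06050986]
9.775 [-165.1    0.    27. ] [-0.77980316  1.33849455 -1.06541898]
```

View pics/c2.png

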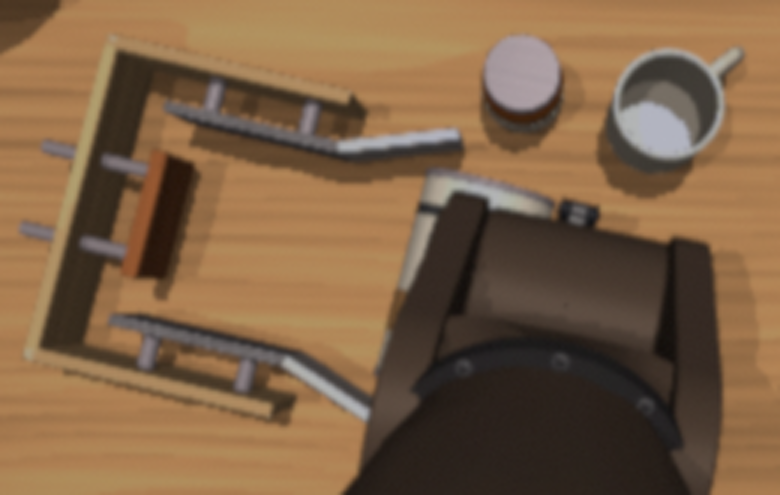

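Run:
```python
from h import *
for U,V,z in [(428,172,50),(553,205,50),(400,285,50),(378,370,50),(462,140,72),(395,430,72),(338,152,72),(287,354,72)]: print(U,V,dk(onz("top",65+U/3-.33,115+V/3-.33,z)))
```

```text
428 172 [-56.9 -74.6  50. ]
553 205 [-149.4  -72.4   50. ]
400 285 [-56.8   8.5  50. ]
378 370 [-56.1  70.5  50. ]
462 140 [-77.4 -99.9  72. ]
395 430 [-80.1 105.2  72. ]
338 152 [  4.1 -71.6  72. ]
287 354 [ 4.3 72.  72. ]
```

Tin centre is at dock x ≈ -103, y ≈ 1.5, and it is square to the dock. I'll push on into the cheeks.

Run:
```python
from h import *
for x in (-100,-60,-40,-25,-20):
    h=arm.move_linear(P(x,0,27),v=30 if x<-30 else 15,contact_N=30)
    s=arm.state(); print(h,s["time"],dk(s["tcp_pos"]),"Fx",round(s["force"]@X,1),"Fy",round(s["force"]@Y,1),"Fz",round(s["force"][2],1))
snap("top","top3")
im=cv2.imread("pics/top3.png")[115:280,65:325]
cv2.imwrite("pics/c3.png",cv2.resize(im,None,fx=3,fy=3,interpolation=cv2.INTER_CUBIC))
```

```text
False 12.1917 [-1.007e+02 -1.000e-01  2.750e+01] Fx -11.1 Fy 0.9 Fz 9.7
False 13.675 [-60.5  -0.2  27.6] Fx -7.9 Fy -0.0 Fz 9.3
False 14.4917 [-40.4  -0.2  27.5] Fx -8.4 Fy -0.1 Fz 7.8
False 15.6417 [-25.6  -0.2  27.6] Fx -9.8 Fy -0.2 Fz 11.0
False 16.125 [-20.5  -0.1  27.6] Fx -8.5 Fy 0.4 Fz 9.5
```

View pics/c3.png

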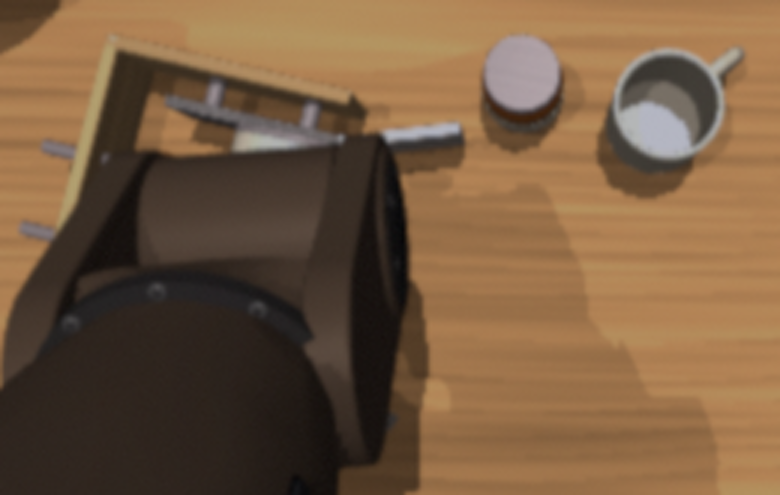

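The arm hides most of the tin from above, but its front end is visible at crop (235,135), inside the cheeks. The push holds steady at about 9 N. Next is a slow final approach that stops when the force rises.

Run:
```python
from h import *
print(dk(onz("top",65+235/3-.33,115+135/3-.33,50)))
for x in np.arange(-18,24,2.):
    h=arm.move_linear(P(x,0,27),v=8,contact_N=5)
    s=arm.state(); print(h,round(s["time"],1),dk(s["tcp_pos"])[0],"Fx",round(s["force"]@X,1),"Fz",round(s["force"][2],1))
    if h or s["force"]@X<-14: break
snap("wrist","w4"); snap("scene","s4")
im=cv2.imread("pics/s4.png")[140:260,260:430]
w=cv2.resize(cv2.imread("pics/w4.png"),(400,300));im=cv2.resize(im,(400,300),interpolation=cv2.INTER_CUBIC)
cv2.imwrite("pics/c4.png",np.hstack([w,im]))
```

```text
[ 83.2 -68.1  50. ]
False 16.6 -18.6 Fx -9.3 Fz 8.8
False 17.0 -16.6 Fx -8.4 Fz 10.2
False 17.4 -14.6 Fx -10.2 Fz 10.4
False 17.8 -12.6 Fx -9.1 Fz 9.8
False 18.2 -10.6 Fx -9.8 Fz 9.4
False 18.6 -8.6 Fx -9.5 Fz 9.7
False 19.0 -6.6 Fx -9.5 Fz 9.1
False 19.4 -4.6 Fx -9.6 Fz 10.9
False 19.8 -2.7 Fx -9.7 Fz 9.6
False 20.2 -0.6 Fx -9.2 Fz 10.4
False 20.6 1.3 Fx -9.3 Fz 9.6
False 21.0 3.3 Fx -8.6 Fz 9.4
False 21.4 5.3 Fx -9.4 Fz 10.6
False 21.8 7.3 Fx -9.0 Fz 10.1
False 22.2 9.3 Fx -9.5 Fz 9.4
False 22.6 11.3 Fx -8.9 Fz 10.1
False 23.0 13.3 Fx -8.8 Fz 11.9
True 23.2 13.6 Fx -6.2 Fz 6.0
```

View pics/c4.png

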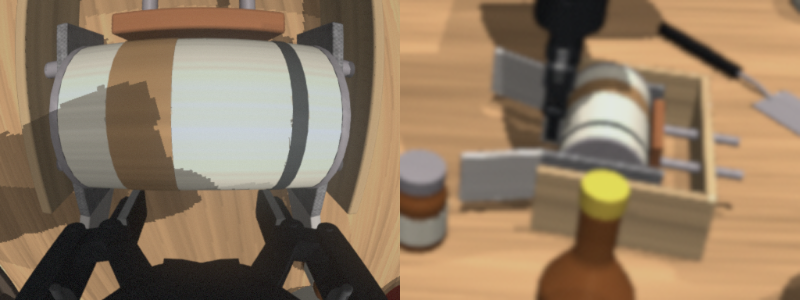

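The wrist view shows the tin seated between the cheeks at (190,115), close to or touching the stop at (210,22). One gentle nudge will show whether it is in contact.

Run:
```python
from h import *
for i in range(2):
    h=arm.move_linear(P(18,0,27),v=5,contact_N=7)
    s=arm.state(); print(h,round(s["time"],2),dk(s["tcp_pos"]),"Fx",round(s["force"]@X,1),"Fz",round(s["force"][2],1))
    arm.pause(.2); s=arm.state(); print(dk(s["tcp_pos"])[0],round(s["force"]@X,1),round(s["force"][2],1))
    if h: break
```

```text
True 23.68 [13.4  0.  27.7] Fx -4.7 Fz 4.7
13.4 -4.8 4.2
```

It is blocked at once with no advance, so the tin is against the stop. I'll back off and check.

Run:
```python
from h import *
arm.move_linear(P(5,0,27),v=20); arm.move_linear(P(-110,0,27),v=80); arm.move_linear(P(-160,0,230),v=150)
s=arm.state();arm.move_to(P(-325,1.6,230),s["eef_rot"])
snap("top","top5"); print(arm.state()["time"],arm.state()["force"])
im=cv2.imread("pics/top5.png")[115:280,65:325]
cv2.imwrite("pics/c5.png",cv2.resize(im,None,fx=3,fy=3,interpolation=cv2.INTER_CUBIC))
```

```text
28.3333 [-0.20502877  0.18124416  0.79318599]
```

View pics/c5.png

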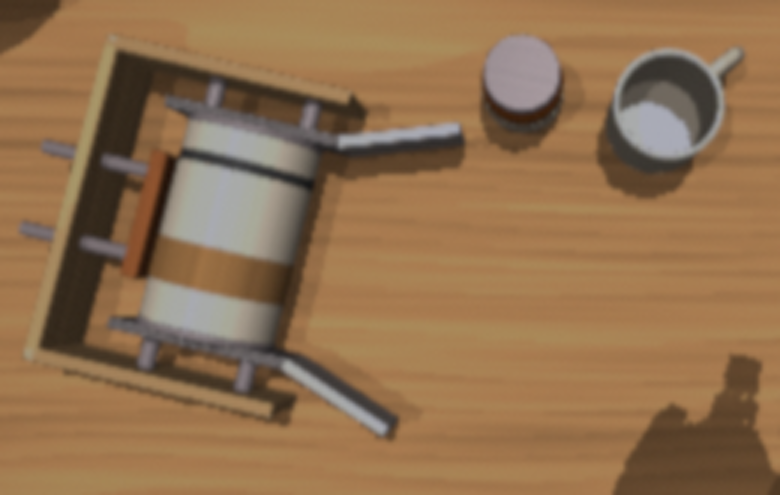

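```bash
python3 - <<'E'
from h import *
a=[cv2.cvtColor(cv2.imread(f"pics/{n}.png"),cv2.COLOR_BGR2GRAY).astype(int) for n in("top0","top5")]
print("stop diff",np.abs(a[0]-a[1])[163:207,104:116].max(0))
c=lambda U,V,z:dk(onz("top",65+U/3-.33,115+V/3-.33,z))
print("tin edges (front/back, mid-length)",c(165,222,58),c(303,252,40),"stop front top",c(152,215,76))
E
python3 - <<'E'
import cv2,numpy as np
im=cv2.imread("pics/top5.png")[155:215,98:135]
cv2.imwrite("pics/c6.png",cv2.resize(im,None,fx=9,fy=9,interpolation=cv2.INTER_CUBIC))
E
```

```text
stop diff [17 17 17 17 17 17 17 17 17 17 36 62]
tin edges (front/back, mid-length) [113.1   3.6  58. ] [18.   1.9 40. ] stop front top [116.4   0.8  76. ]
```

View pics/c6.png

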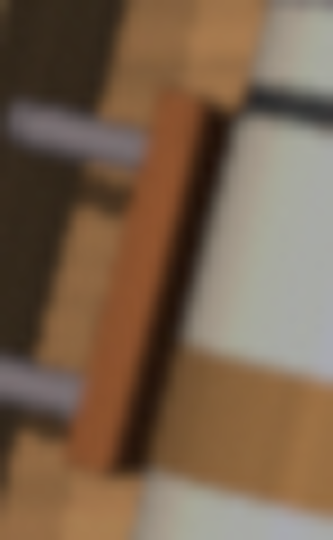

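The stop hasn't moved: image change there is at noise level. The visible dark strip of its face is about 3.3 px wide, against about 3.5 px expected with the tin touching it. I'm handing the job in.

```bash
python3 -c "
from cell import arm
print(arm.sign_off())"
```

```text
the job is handed in; nothing more can be done
None
```

The tin was rolled squarely into the dock and left resting against the end stop, which did not move, and the job was handed in at about 28 s with the arm clear of everything.

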